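# Find the loose bottle cap and flag it

### The arm

A 7-joint arm with a two-finger parallel gripper is mounted at the origin on a cart in front of the work surface, level with it; the furniture and walls round the work are solid. World frame = base frame: x ahead of the robot, y to its left, z up, the work surface at z = 0. Lengths are in m, angles in rad, forces in N, time in s.
With the tool pointing down it reaches from about 0.4 to 0.85 m from the base axis. Payload 10.4 kg.
Tool frame: the origin (TCP) lies midway between the tips of the shut fingers; the grasp point (between the pads) lies 19 mm behind it (manip.pinch_z is the z of the grasp point in the tool frame, in m); z points along the fingers, y is the line along which they close (so a half turn about z gives the same grasp; the last joint's range is limited). The gripper opens to 85 mm and grips with 20 to 120 N. Pads are 22 mm wide; open, the fingers measure 114 mm over their backs; the gripper's body (76 mm by 85 mm) begins 54 mm behind the grasp point. The pads swing forward as they close: fully open they stand 13 mm farther back than shut.
Start: joints at [1.088, 0.332, -0.065, 1.46, 0.022, 1.35, -0.088], TCP at [0.277, -0.56, 0.208] pointing down, gripper open.
Joint ranges: [-2.6, 2.6], [-0.5, 2.12], [-1.47, 1.34], [0.16, 2.42], [-1.27, 4.41], [0.06, 2.06], [-2.6, 2.6]. Speed limits (rad/s): [2.22, 2.22, 2.79, 2.79, 3.14, 3.14, 3.14].

### API

Orientations are given as [roll, pitch, yaw] about the fixed x, y, z axes, in that order (R = Rz(yaw) Ry(pitch) Rx(roll)).
In Python, from rig import telemetry, viewer, job, manip gives the robot as it stands.
- The arm moves only by the shell command python3 -m creep 'ROWS'. ROWS is text: rows parted by semicolons, each of 5 numbers parted by spaces: the shift along the world's x, y, z in m, then the turn about the world's z in rad, then the finger opening in m, from 0 to 0.0854. In form: tx ty tz yaw claw; .... A call has 1 to 12 rows; each row is the pose to reach, as a shift and turn from the pose commanded when the call began; what a row does not reach only later rows make up. A row lasts 1/8 s, in which the tool goes at most 62.5 mm and 10.7 degrees, less where a joint would pass 70% of its speed; a pose out of reach is approached as far as the arm can. A call with a gripper value outside its range is refused whole. The fingers move at their own pace and stop on an object; the grip force is fixed at half the most. Time passes only in rows, so rows that repeat a pose let the fingers close. It gives the time, the measured TCP pose, the force, the opening and the grip force at its end, in the units of the state.
- telemetry.state(): the state, without advancing time (a new reading comes with each control period).
- viewer.capture(name): name is "scene" or "top"; returns a dict with "color" (400x640x3 uint8, blue, green, red), "vertical_fov" (degrees; the focal length in pixels is half the picture's height over the tangent of half this angle, whatever the lens; pixels are square), "cx", "cy" (the principal point, pixels), "rvec" (rotation vector, rad) and "tvec" (3), from world to camera coordinates, as OpenCV has them. Camera axes: x right, y down, z forward; pixel columns grow to the right and rows downward; lengths in m; the calibration is good to about 2 mm. A picture is of the moment at which its call begins. There is no depth.
- job.finish_job(): hands the job in; it is judged then, once.
The state is a dict: "t": time; "joint_pos": joint angles; "joint_vel": joint speeds; "joint_efforts": joint torques, N m; "position": TCP position; "eef_rot": TCP orientation; "ft_force": force on the tool from outside, world axes, zero at the start; "torque": the same for the moment, N m; "gripper_width": opening from 0.0 (shut) to 1.0 (fully open); "grasp_force": force on a finger pad.
Only numpy, scipy, OpenCV 4.12 (cv2) and the standard library are available. Lean on these libraries where they do the work, as an engineer would, in place of code of your own. Each camera call takes 0.05 s, during which the arm holds its last target. There are 200 camera calls.

### The job

One of the two grey-capped bottles clamped in the stand was not screwed tight. Grip a cap from above and twist it about 30 degrees anticlockwise to see whether it breaks away: the loose one turns easily and stays turned, the tight one hardly gives and springs back; if it is the tight one, try the other. Leave the loose cap turned and slide the stand's pointer along its track all the way to the end in front of that bottle.

Things in the scene. Friction and masses are not known exactly. Their poses are not given: they have to be found in the camera images.
- cap_p_grip (a point): Grey ribbed screw cap, 46 mm across, 28 mm tall, on one of two identical fixed white bottles upright in an aluminium stand, 120 mm apart. Point: on the cap's axis, 12 mm below its flat top, 79 mm above the worktop; z up. A white raised bar, 4 mm high, across the top turns with the cap; at the start it is square to the line between the caps. Bottle neck 34 mm wide, shoulder 48 mm wide from 11 mm below the cap.
- cap_p (a joint): Turn of cap p in rad: 0 at the start, growing anticlockwise seen from above; no clockwise turn from 0. One of the two caps is loose: it gives way at 0.04 N m, turns up to 1.4 rad and stays where left. The tight one gives at most 0.12 rad, against 1.5 N m per rad, and springs back to 0 when let go; turned further, the grip slips round it. Which bottle stands on which side varies.
- cap_q_grip (a point): The cap of the other bottle in the stand, same as cap p in every size; point likewise on its axis, 12 mm below its top.
- cap_q (a joint): Turn of cap q in rad, as for cap p.
- pointer_grip (a point): Mid-point, 56 mm above the worktop, of the grip post (20 mm along the track, 16 mm across, top at 74 mm) of a dark steel pointer. Carriage below: 30 mm wide, top at 32 mm. Track: on the robot's side of the stand, 80 mm from the caps' line and parallel to it; x to the bottles, y along the track. Starts near the middle; the ends, 60 mm either way, face the bottles. 1.5 N slides it; it stays put.

How it is judged:
By the outcome, as a careful person would: the job done as asked, in the order asked, and still so for the second after the job is handed in, with the robot touching nothing.
It also fails if it takes over 64 s, if anything falls off the work surface, if the arm or the gripper's body presses on something with over 40 N, if the wrist force passes 120 N, or if a joint passes its speed limit or range.

## Working session

There is one attempt and no reset: what is moved stays moved. The work goes in short steps, Python scripts to look and compute and a shell command to move; the robot and the scene stay as the last step left them, time stands still between calls to the robot, and variables do not carry over. Pictures are saved under pics/ and viewed, at most 10 in all, crops included, and the job is handed in when it is done.

```bash
mkdir -p pics; cat > h.py <<'E'
import numpy as np, cv2
from rig import telemetry, viewer, job, manip
def cap(name,fn=None,crop=None,s=1):
    d=viewer.capture(name); im=d["color"]
    if fn:
        if crop: x0,y0,x1,y1=crop; im=im[y0:y1,x0:x1]
        cv2.imwrite("pics/"+fn,cv2.resize(im,None,fx=s,fy=s,interpolation=cv2.INTER_CUBIC))
    return d
def K(d):
    f=200/np.tan(np.radians(d["vertical_fov"])/2); return np.array([[f,0,d["cx"]],[0,f,d["cy"]],[0,0,1.]])
def onplane(d,uv,z):
    R=cv2.Rodrigues(np.array(d["rvec"],float))[0]; t=np.array(d["tvec"],float).ravel()
    r=R.T@np.linalg.inv(K(d))@np.array([*uv,1.]); c=-R.T@t
    return c+r*(z-c[2])/r[2]
def proj(d,p):
    return cv2.projectPoints(np.array([p],float),np.array(d["rvec"],float),np.array(d["tvec"],float),K(d),None)[0].ravel()
E
python3 - <<'E'
from h import *
d=cap("top","top1.png"); e=cap("scene","scene1.png")
for x in (d,e): print({k:v for k,v in x.items() if k!="color"})
s=telemetry.state(); print(s["t"],s["position"],s["eef_rot"],s["gripper_width"],manip.pinch_z)
E
```

```text
{'vertical_fov': 45.62104229955588, 'cx': 324.30091033306064, 'cy': 208.11730766205807, 'rvec': array([ 2.11962239, -2.16586354,  0.13340461]), 'tvec': array([0.08597005, 0.56845099, 0.88097419])}
{'vertical_fov': 43.69993893705662, 'cx': 313.91392843756836, 'cy': 195.94391232026672, 'rvec': array([ 1.91056819, -0.92374649,  0.52101115]), 'tvec': array([-0.2980743 ,  0.318742  ,  0.53430668])}
0.1 [ 0.27715613 -0.55977481  0.20730096] [-3.14031690e+00  6.72597601e-05  4.59784665e-01] 1.0005299456576389 -0.0187
```

View pics/top1.png

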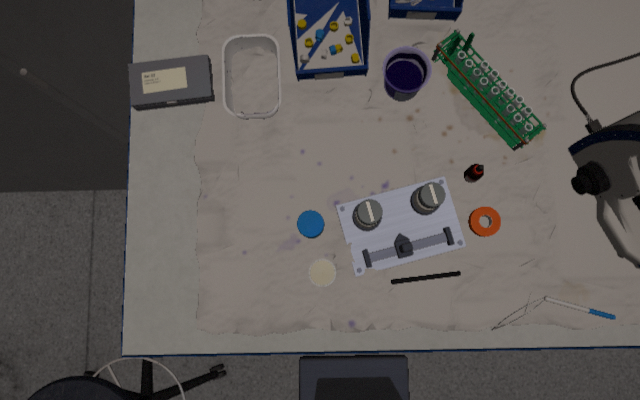

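View pics/scene1.png

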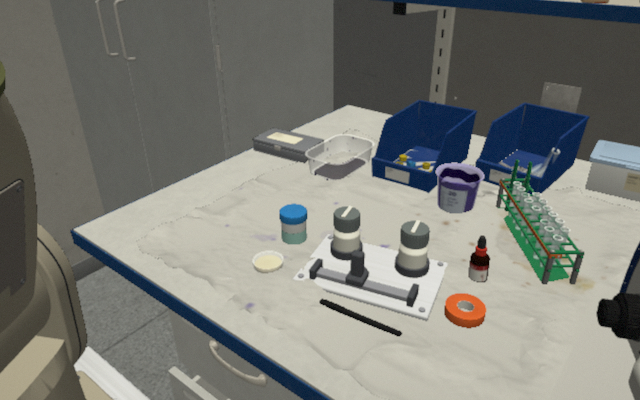

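The top view shows the caps near (368,214) and (429,196) and the pointer post near (404,244). The white bars run roughly up the image. I'll enlarge both views.

```bash
python3 - <<'E'
from h import *
cap("top","top2.png",(330,170,480,280),5); cap("scene","scene2.png",(270,190,470,320),4)
E
```

```text
(no output)
```

View pics/top2.png

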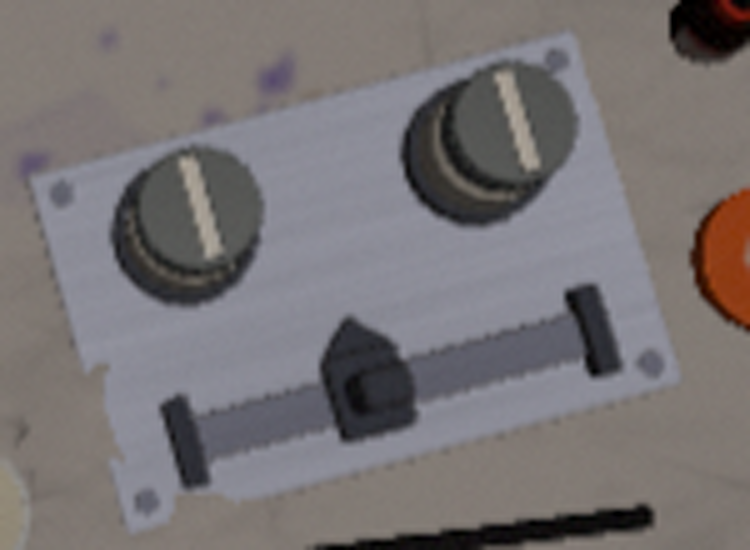

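View pics/scene2.png

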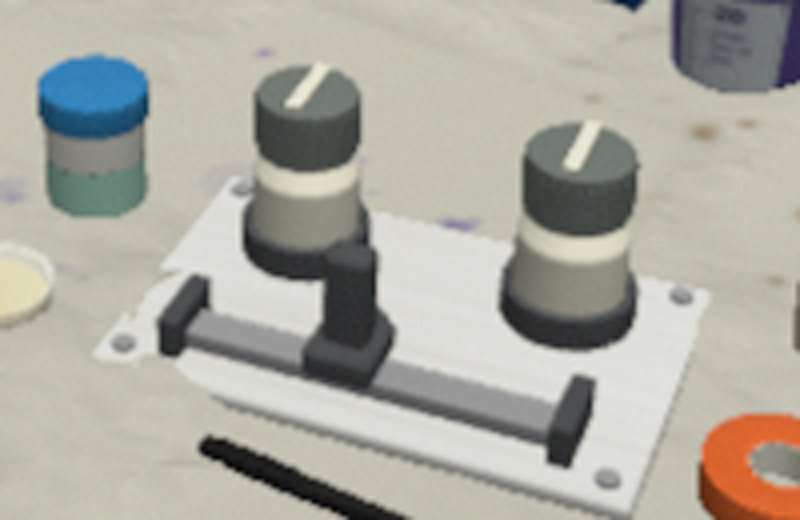

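In the top crop, the left cap top is centred at about (201,207), the right cap at (515,125) and the post top at (387,386). In the scene crop, the cap tops are at (308,96) and (581,160).

```bash
python3 - <<'E'
from h import *
d=cap("top"); e=cap("scene")
g=lambda p:((p[0]+.5)/5-.5+330,(p[1]+.5)/5-.5+170)
k=lambda p:((p[0]+.5)/4-.5+270,(p[1]+.5)/4-.5+190)
A=onplane(d,g((201,207)),.091);B=onplane(d,g((515,125)),.091);P=onplane(d,g((387,386)),.074)
A2=onplane(e,k((308,96)),.091);B2=onplane(e,k((581,160)),.091);P2=onplane(e,k((352,254)),.074)
print(A,A2,B,B2,P,P2,sep="\n"); v=A-B; print(np.linalg.norm(v),np.arctan2(v[1],v[0]),np.linalg.norm((A2-B2)))
m=(A+B)/2; u=v/np.linalg.norm(v); print("pointer rel",(P-m)@u,(P-m)@np.array([u[1],-u[0],0]), "blue jar",onplane(d,(311,224),.06),onplane(d,(478,171),.05))
E
```

```text
[ 0.55587075 -0.0098718   0.091     ]
[ 0.54908572 -0.01329435  0.091     ]
[ 0.58353221 -0.12559346  0.091     ]
[ 0.57535079 -0.1298815   0.091     ]
[ 0.49017677 -0.07735048  0.074     ]
[ 0.48550497 -0.08042403  0.074     ]
0.11898176651424607 1.8054281219103263 0.11950907609459731
pointer rel 0.009133976613658126 -0.07958173559699863 blue jar [0.537714   0.09913884 0.06      ] [ 0.63427413 -0.22406047  0.05      ]
```

```bash
python3 -m creep '0.02 0.06 0 -0.05 0.0854; 0.035 0.12 0 -0.1 0.0854; 0.055 0.18 0 -0.15 0.0854; 0.083 0.235 0 -0.2 0.0854; 0.13 0.275 0 -0.225 0.0854; 0.175 0.31 0 -0.225 0.0854; 0.215 0.35 0 -0.225 0.0854; 0.26 0.39 0 -0.225 0.0854; 0.3025 0.4325 0 -0.225 0.0854; 0.3025 0.4325 -0.037 -0.225 0.0854; 0.3025 0.4325 -0.037 -0.225 0.0854'
python3 - <<'E'
from h import *
d=cap("top","top3.png",(330,130,530,280),4); e=cap("scene","scene3.png",(300,50,500,200),4)
s=telemetry.state(); print(s["t"],s["position"],s["eef_rot"],s["ft_force"])
E
```

```text
t: 1.68
position: [0.5782, -0.1272, 0.1684]
eef_rot: [-3.139, 0.005, 0.236]
ft_force: [-1.1, -0.7, 0.6]
gripper_width: 1.002
grasp_force: 0.0
1.775 [ 0.57959978 -0.12850083  0.17173725] [3.14122831e+00 3.28639843e-04 2.33557798e-01] [ 0.82768532 -0.1382289   0.60524486]
```

View pics/scene3.png

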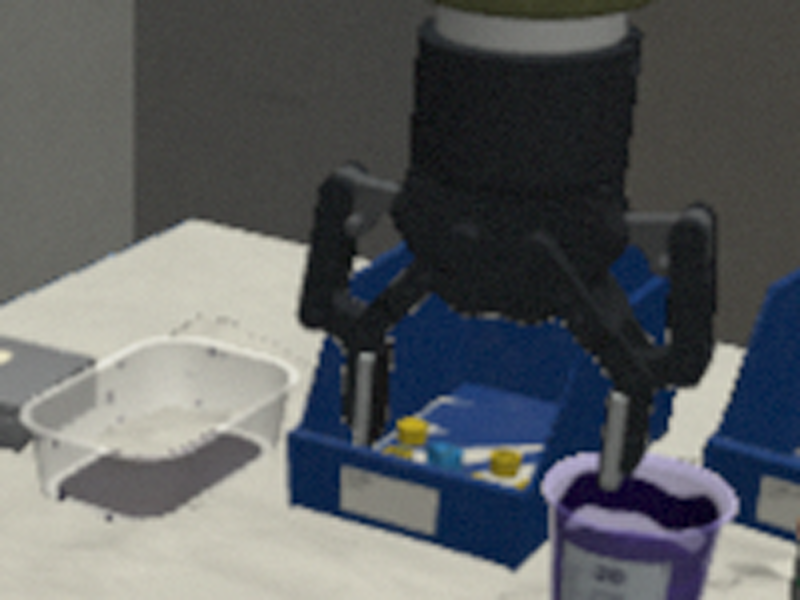

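```bash
python3 - <<'E'
from h import *
from scipy.spatial.transform import Rotation as Ro
d=cap("top"); e=cap("scene"); s=telemetry.state()
for c in(d,e):
    R=cv2.Rodrigues(np.array(c["rvec"]))[0]; print("cam",-R.T@c["tvec"])
M=Ro.from_euler("xyz",s["eef_rot"]).as_matrix()
for sy in(1,-1):
  for sx in(1,-1):
    p=s["position"]+M@np.array([sx*.011,sy*.0427,-.013]); q=proj(e,p); print(sx,sy,p,((q-[300,50]+.5)*4-.5).round())
E
```

```text
cam [0.4427177  0.06186641 0.95226913]
cam [-0.04914531 -0.43463494  0.53348438]
1 1 [ 0.60076088 -0.16765346  0.1858036 ] [603. 514.]
-1 1 [ 0.57935676 -0.17273894  0.18576672] [590. 539.]
1 -1 [ 0.58102016 -0.08456646  0.18568722] [386. 474.]
-1 -1 [ 0.55961604 -0.08965194  0.18565034] [368. 497.]
```

View pics/top3.png

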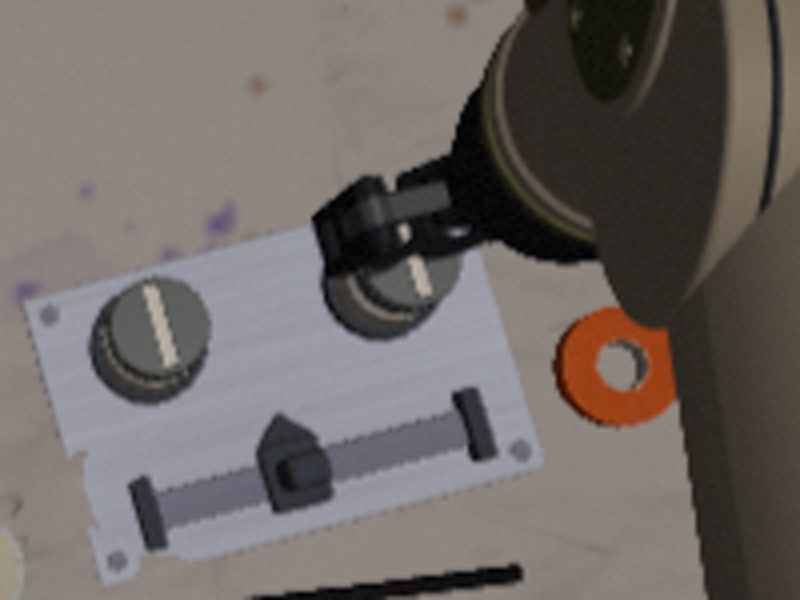

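The top view (robot arm in part of it) confirms the gripper is over the right cap, near (400,265). The scene camera's heights are a few millimetres off, so I weight the top view more. Descending now.

```bash
python3 -m creep '0.002 0.001 -0.03 0 0.0854; 0.002 0.001 -0.06 0 0.0854; 0.002 0.001 -0.09 0 0.0854; 0.002 0.001 -0.11 0 0.0854; 0.002 0.001 -0.11 0 0.054; 0.002 0.001 -0.11 0 0.054; 0.002 0.001 -0.11 0 0.054; 0.002 0.001 -0.11 0 0.054'
python3 - <<'E'
from h import *
d=cap("top","top4.png",(330,130,530,280),4); e=cap("scene","scene4.png",(320,160,470,270),5)
s=telemetry.state(); print(s["t"],s["position"],s["eef_rot"],s["ft_force"],s["gripper_width"])
E
```

```text
t: 2.88
position: [0.5823, -0.1267, 0.0618]
eef_rot: [3.141, -0.001, 0.235]
ft_force: [1.3, 0.3, 1.0]
gripper_width: 0.633
grasp_force: 0.0
2.975 [ 0.58210078 -0.12663369  0.0614459 ] [ 3.14116711e+00 -5.45835710e-04  2.34821216e-01] [-0.24590013 -0.63274033  0.10873312] 0.6347227796179635
```

View pics/scene4.png

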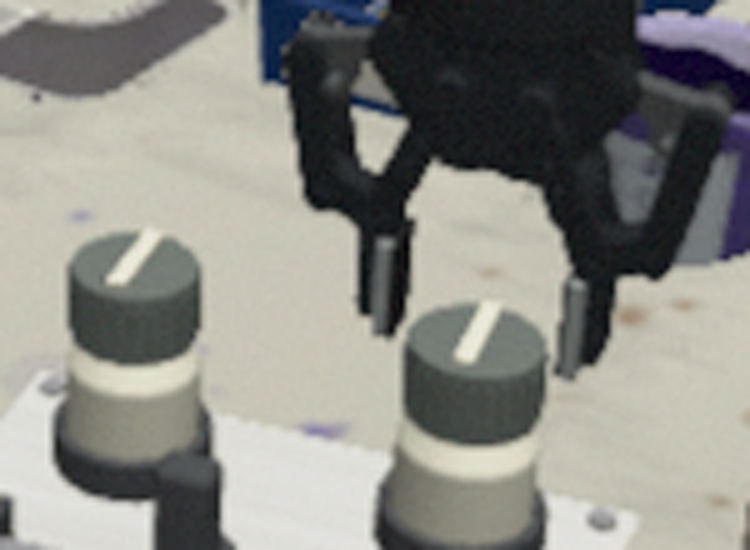

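The gripper is visibly behind the right cap, not around it: pad tips at (383,330) and (568,375), cap top at (475,350). I'll compare against the projections before touching anything.

```bash
python3 - <<'E'
from h import *
d=cap("top"); e=cap("scene"); s=telemetry.state()
p=s["position"]; q=proj(e,p); print("TCP scene crop",(q-[320,160]+.5)*5-.5, "top crop",(proj(d,p)-[330,130]+.5)*4-.5)
print(s["gripper_width"], s["joint_pos"])
E
```

```text
TCP scene crop [470.05356438 413.79297226] top crop [401.03061988 273.63826904]
0.632557191217069 [ 0.47272118  0.4238255  -0.41424766  1.68836877  0.19009416  1.06902502
 -1.33671467]
```

View pics/top4.png

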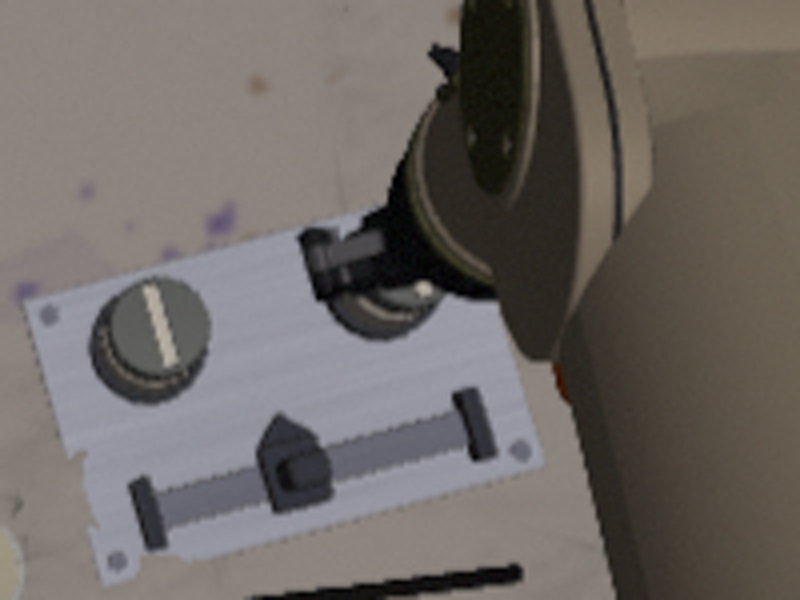

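```bash
python3 - <<'E'
from h import *
d=cap("top"); e=cap("scene"); s=telemetry.state(); p=np.array(s["position"])
u=np.array([-.2325,.9726,0])
for l in(.03,.04,.05,.057):
  for z in(.02,.05,.08):
    q=p+u*l+[0,0,z]; print(l,z,((proj(d,q)-[330,130]+.5)*4-.5).round(), ((proj(e,q)-[320,160]+.5)*5-.5).round())
E
cp pics/scene4.png /tmp/
```

```text
0.03 0.02 [347. 283.] [386. 343.]
0.03 0.05 [359. 273.] [392. 266.]
0.03 0.08 [372. 262.] [398. 186.]
0.04 0.02 [326. 289.] [357. 337.]
0.04 0.05 [337. 279.] [363. 260.]
0.04 0.08 [349. 268.] [368. 180.]
0.05 0.02 [305. 294.] [329. 330.]
0.05 0.05 [316. 284.] [333. 253.]
0.05 0.08 [327. 274.] [338. 174.]
0.057 0.02 [291. 298.] [309. 326.]
0.057 0.05 [301. 288.] [313. 249.]
0.057 0.08 [311. 278.] [318. 169.]
```

Pixel evidence says the position in x-y is right and the pad tips look high. Closing the fingers will settle it safely.

```bash
python3 -m creep '0 0 0 0 0.049; 0 0 0 0 0.049; 0 0 0 0 0.044;0 0 0 0 0.042;0 0 0 0 0.04'
python3 - <<'E'
from h import *
e=cap("scene","scene5.png",(320,160,470,270),5)
s=telemetry.state(); print(s["t"],s["position"],s["eef_rot"],s["ft_force"],s["torque"],s["gripper_width"],s["grasp_force"])
E
```

```text
t: 3.8
position: [0.5818, -0.1257, 0.0618]
eef_rot: [-3.141, 0.0, 0.235]
ft_force: [-4.7, 3.0, 8.2]
gripper_width: 0.495
grasp_force: 59.5
3.85 [ 0.58177423 -0.12568759  0.06181444] [-3.14094059e+00  1.45045801e-04  2.35427337e-01] [-4.4686454   3.26104468  9.5392085 ] [0.7396766  1.03113675 0.07851745] 0.4936203127834865 59.51057016849518
```

View pics/scene5.png

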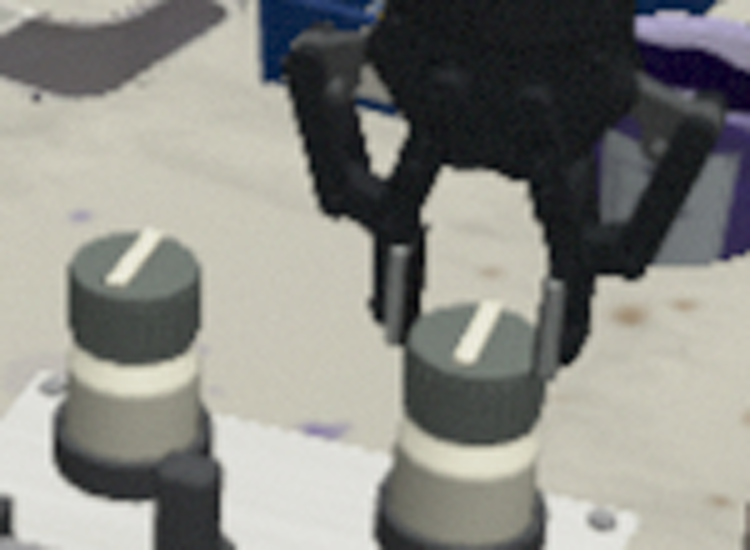

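The grip is at about 42 mm and 60 N, with both pads on the sides of the upper cap: left pad tip (398,340), right (548,376). I'll start with a small twist and watch the torque.

```bash
python3 -m creep '0 0 0 0.08 0.035; 0 0 0 0.16 0.035; 0 0 0 0.2 0.035; 0 0 0 0.2 0.035'
python3 - <<'E'
from h import *
e=cap("scene","scene6.png",(320,160,470,270),5)
s=telemetry.state(); print(s["t"],s["position"],s["eef_rot"],s["ft_force"],s["torque"],s["gripper_width"],s["grasp_force"])
E
```

```text
t: 4.35
position: [0.5849, -0.1247, 0.0622]
eef_rot: [3.14, -0.006, 0.437]
ft_force: [9.4, 4.7, -0.7]
gripper_width: 0.492
grasp_force: 62.4
4.4 [ 0.58484581 -0.12473238  0.06213872] [ 3.14055889 -0.00627092  0.43650734] [ 9.9221125   4.37770021 -1.82519161] [ 0.98139862 -2.18863972 -0.10171747] 0.48846594073847355 62.369563579559326
```

View pics/scene6.png

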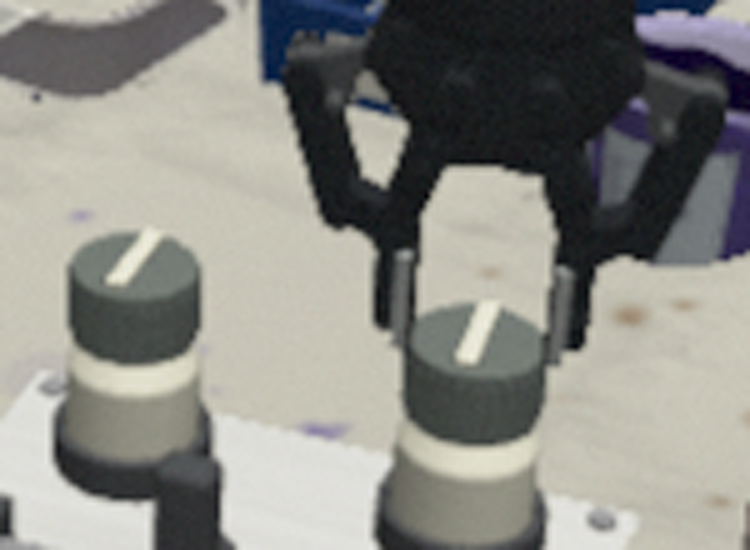

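The right pad now sits behind the cap's edge near (560,360), the cap's bar hasn't moved, and the tool was pushed out toward +x. So the grip is on the back of the cap. I've used all ten pictures, so from here I measure numerically. I'll release, shift toward the robot and use the grip width to find the centre.

```bash
python3 -m creep '0 0 0 0.2 0.07; 0 0 0 0.1 0.075; 0 0 0 0 0.075; -0.01 -0.0023 0 -0.01 0.075; -0.01 -0.0023 0 -0.2 0.075; -0.01 -0.0023 0 -0.2 0.04; -0.01 -0.0023 0 -0.2 0.04;  -0.01 -0.0023 0 -0.2 0.04;-0.01 -0.0023 0 -0.2 0.04;-0.01 -0.0023 0 -0.2 0.04'
python3 - <<'E'
from h import *
s=telemetry.state(); print(s["t"],s["position"],s["eef_rot"],s["ft_force"],s["torque"],s["gripper_width"]*.0854,s["grasp_force"])
E
```

```text
t: 5.65
position: [0.5714, -0.1283, 0.0618]
eef_rot: [-3.141, 0.001, 0.24]
ft_force: [-6.7, 2.1, 10.6]
gripper_width: 0.477
grasp_force: 42.4
5.65 [ 0.57139525 -0.12829003  0.06184481] [-3.14106511e+00  7.93398737e-04  2.39684907e-01] [-6.65409598  2.06655502 10.61669358] [0.63955036 1.36447853 0.01797126] 0.04075272822047772 42.39599168300629
```

```bash
python3 -m creep '0 0 0 0 0.08; 0 0 0 0 0.08; 0 0 0.05 0 0.08; 0.01 0.0023 0.07 0 0; 0.01 0.0023 0.07 0 0; 0.01 0.0023 0.07 0 0; 0.01 0.0023 0.07 0 0; 0.01 0.0023 0.07 0 0; 0.01 0.0023 0.07 0 0; 0.01 0.0023 0.07 0 0'
python3 - <<'E'
from h import *
d=cap("top");e=cap("scene");s=telemetry.state(); print(s["position"],s["ft_force"],s["gripper_width"])
np.save("/tmp/e_closed.npy",e["color"])
# tip silhouette: dark gripper column scan near predicted TCP
print("tcp scene px",proj(e,s["position"]))
g=cv2.cvtColor(e["color"],cv2.COLOR_BGR2GRAY)
u=int(round(proj(e,s["position"])[0])); v=int(proj(e,s["position"])[1])
for r in range(v-24,v+12,2): print(r,g[r,u-16:u+17:2])
E
```

```text
t: 6.9
position: [0.5818, -0.1266, 0.1309]
eef_rot: [3.142, 0.0, 0.235]
ft_force: [0.2, 0.7, 0.6]
gripper_width: 0.002
grasp_force: 0.0
[ 0.58185893 -0.12658582  0.13099667] [-0.22272494  0.02999167  0.91279615] -0.00297773025644346
tcp scene px [417.1034901  206.00188572]
182 [ 58  92 105 128  45  31  37  99  67  66  98  69  25  26  72  33  30]
184 [152  91  48  30  35  28  38  98  61  78  96  62  25  20  32  32  32]
186 [190 192 187 166 133  30  53  97  56  80 100  54  29  25  30  36  34]
188 [189 189 189 192 177  25  63  98  45  84  99  48  31  32  45  31 137]
190 [194 191 191 188 193  60  72  99  34  89 101  35  31  43  32 142 195]
192 [196 195 193 190 191 194 147  98  37  89  98  30  44 128 142 193 195]
194 [200 202 201 201 196 196 148  96  25  99  95 139 180 193 192 194 192]
196 [193 197 197 199 203 201 198 172 149 139 104 196 193 193 187 187 184]
198 [199 193 195 195 197 200 197 198 196 198 198 193 182 182 181 182 185]
200 [200 194 192 194 199 198 199 196 194 192 194 191 186 188 192 190 189]
202 [202 198 197 197 197 197 196 195 196 193 193 191 194 194 194 198 192]
204 [201 201 200 196 190 191 188 187 190 191 191 191 192 196 195 193 195]
206 [198 195 197 198 195 189 185 183 181 187 187 190 189 188 191 191 190]
208 [191 194 193 194 196 195 197 197 196 192 193 187 191 189 189 190 191]
210 [191 194 195 193 195 194 195 194 196 200 195 194 193 191 192 194 194]
212 [195 197 196 194 194 190 191 191 193 192 196 196 193 194 191 192 195]
214 [195 195 194 197 195 194 194 184 171 174 188 194 195 194 193 194 191]
216 [195 196 197 195 195 196 195 195 190 192 191 190 192 192 195 192 192]
```

```bash
python3 -m creep '0 0 -0.015 0 0; 0 0 -0.025 0 0; 0 0 -0.029 0 0; 0 0 -0.032 0 0; 0 0 -0.034 0 0;0 0 -0.034 0 0'; python3 -m creep '0 0 -0.002 0 0; 0 0 -0.004 0 0;0 0 -0.004 0 0'
```

```text
t: 7.75
position: [0.5819, -0.1266, 0.0971]
eef_rot: [3.141, -0.0, 0.235]
ft_force: [-0.5, 0.4, 0.4]
gripper_width: -0.002
grasp_force: 0.0
t: 8.12
position: [0.5818, -0.1266, 0.0928]
eef_rot: [-3.142, 0.0, 0.235]
ft_force: [-0.5, 0.8, 0.5]
gripper_width: -0.001
grasp_force: 0.0
```

```bash
python3 -m creep '0 0 -0.002 0 0; 0 0 -0.004 0 0;0 0 -0.004 0 0'; python3 -m creep '0 0 -0.002 0 0; 0 0 -0.004 0 0;0 0 -0.004 0 0';python3 -m creep '0 0 -0.002 0 0; 0 0 -0.003 0 0;0 0 -0.003 0 0'
```

```text
t: 8.5
position: [0.5817, -0.1266, 0.0888]
eef_rot: [-3.142, 0.0, 0.235]
ft_force: [0.7, -0.5, 0.4]
gripper_width: 0.003
grasp_force: 0.0
t: 8.88
position: [0.5817, -0.1266, 0.0848]
eef_rot: [-3.142, 0.0, 0.235]
ft_force: [0.0, -0.5, 0.2]
gripper_width: -0.001
grasp_force: 0.0
t: 9.25
position: [0.5818, -0.1266, 0.0819]
eef_rot: [3.142, 0.0, 0.235]
ft_force: [0.7, -0.2, 0.7]
gripper_width: 0.003
grasp_force: 0.0
```

```bash
python3 - <<'E'
from h import *
e=cap("scene");s=telemetry.state(); p=proj(e,s["position"]);print(s["position"],s["ft_force"],p)
g=cv2.cvtColor(e["color"],cv2.COLOR_BGR2GRAY);u,v=map(int,p.round())
for r in range(v-30,v+12,2): print(r,g[r,u-20:u+21:2])
E
```

```text
[ 0.58186083 -0.12660071  0.08200869] [-0.12181602  0.39928615  0.08212477] [414.59975401 231.85259636]
202 [199 202 203 202 197 194 196  44  26 114 107  35  37  26  24  25  68 149
 108  22  29]
204 [196 198 198 201 200 199 197  30  38  98  74  98 127  53  26  29 153 195
 192 198 193]
206 [192 191 194 197 197 197 197  30  36  99  57  78 102  53  25  27 152 192
 190 192 193]
208 [196 194 194 193 194 193 192  27  54  97  53  82  96  38  27  24 157 189
 191 191 192]
210 [197 195 194 190 193 195 173  29  68  97  44  86  96  36  21  28 181 193
 194 194 196]
212 [198 196 194 196 195 194 147  24  74  99  30  91  99  28  28  22 191 191
 193 191 193]
214 [195 196 197 197 194 194 141  27  77  98  26  97  93  31  26  26 193 193
 193 193 189]
216 [196 195 198 196 196 197 177  30  79  94  28  98  87  24  27 155 194 194
 194 191 190]
218 [196 198 196 197 195 195 196 151 124  90  35 100  79  26  47 192 191 190
 191 192 193]
220 [195 197 198 196 197 196 197 195 116  81  50  99  80  77 162 195 195 190
 189 190 191]
222 [195 194 195 198 198 165 128 119 105  82  55  92  98 147 169 196 194 195
 195 194 
[... 214 characters left out ...]
1 123 123 115 224 232 138 120 119 120 124 121 170
 196 195 194]
230 [195 193 195  72 102 121 122 122 207 229 203 120 120 121 122 122 125 150
 196 192 193]
232 [196 196 196  63  64  95 120 121 146 184 140 121 121 122 126 123 109 144
 195 193 192]
234 [194 193 196  63  64  72  69  99 108 117 123 124 124 119 114  96  76 158
 194 191 190]
236 [195 196 195  64  60  62  68  69  79  72  79  80  83  82  77  70  76 156
 194 194 187]
238 [195 195 196  66  62  64  58  72  69  70  74  79  76  73  70  69  69 157
 188 185 186]
240 [196 195 195  63  60  62  64  66  69  70  72  72  74  72  69  70  68 168
 184 185 187]
242 [195 195 196  88  61  63  64  67  67  69  73  70  73  73  70  71  68 188
 186 187 190]
```

```bash
python3 -m creep '0 0 -0.002 0 0; 0 0 -0.003 0 0;0 0 -0.003 0 0'; python3 -m creep '0 0 -0.002 0 0; 0 0 -0.003 0 0;0 0 -0.003 0 0';python3 -m creep '0 0 -0.001 0 0; 0 0 -0.002 0 0;0 0 -0.002 0 0'
```

```text
t: 9.68
position: [0.5818, -0.1266, 0.0789]
eef_rot: [3.142, 0.0, 0.235]
ft_force: [-0.3, -0.6, 0.3]
gripper_width: 0.005
grasp_force: 0.0
t: 10.05
position: [0.5818, -0.1266, 0.0759]
eef_rot: [-3.142, 0.0, 0.235]
ft_force: [0.7, 0.2, -0.3]
gripper_width: -0.001
grasp_force: 0.0
t: 10.42
position: [0.5818, -0.1266, 0.0739]
eef_rot: [3.142, 0.0, 0.235]
ft_force: [-0.7, 0.6, 0.5]
gripper_width: -0.002
grasp_force: 0.0
```

```bash
python3 -m creep '0 0 -0.001 0 0; 0 0 -0.002 0 0;0 0 -0.002 0 0'; python3 -m creep '0 0 -0.001 0 0; 0 0 -0.002 0 0;0 0 -0.002 0 0';python3 - <<'E'
from h import *
e=cap("scene");s=telemetry.state(); p=proj(e,s["position"]);print(s["position"],s["ft_force"],p)
g=cv2.cvtColor(e["color"],cv2.COLOR_BGR2GRAY);u,v=map(int,p.round())
for r in range(v-24,v+4,1): print(r,*g[r,u-22:u+23:2])
E
```

```text
t: 10.8
position: [0.5818, -0.1266, 0.0719]
eef_rot: [3.142, 0.0, 0.235]
ft_force: [0.3, -0.5, -0.3]
gripper_width: 0.002
grasp_force: 0.0
t: 11.18
position: [0.5818, -0.1266, 0.0699]
eef_rot: [3.142, 0.0, 0.235]
ft_force: [-0.1, -0.3, -0.0]
gripper_width: 0.003
grasp_force: 0.0
[ 0.58182945 -0.12655412  0.06998058] [-0.26046941  0.15549534 -0.44653892] [413.97058223 237.96867424]
214 195 196 197 195 197 194 196 195 51 27 102 71 71 100 57 25 25 153 192 192 193 191 187
215 194 195 198 196 196 195 196 197 40 33 99 69 80 101 54 23 26 154 193 194 191 188 187
216 196 195 196 195 195 197 195 198 32 43 101 57 82 99 54 27 24 155 193 196 193 191 191
217 195 194 196 196 195 196 196 197 29 45 101 56 80 100 51 29 28 155 194 193 193 192 196
218 197 195 196 198 195 196 195 195 32 49 98 55 79 96 40 22 24 157 191 194 191 194 193
219 194 194 197 197 196 195 196 196 31 54 101 49 85 97 37 34 25 163 193 189 189 192 191
220 196 195 197 197 198 197 197 196 27 59 99 46 85 98 33 34 29 185 195 192 189 189 190
221 194 195 196 195 197 196 194 171 29 66 99 35 91 100 33 27 57 195 197 193 193 191 189
222 196 194 
[... 1056 characters left out ...]
122 124 106 82 192 193 192 192
234 196 196 193 197 141 60 63 69 87 106 114 119 124 124 123 117 109 81 76 192 193 190 188
235 192 195 195 194 140 61 62 72 74 77 91 100 106 107 105 93 83 78 68 194 195 191 189
236 193 195 195 195 138 59 64 61 69 73 80 77 76 80 81 81 79 78 67 194 191 190 189
237 195 195 195 196 141 58 63 63 65 71 76 75 72 85 79 78 76 70 64 192 188 188 188
238 195 197 197 195 138 57 64 65 68 67 72 76 71 81 75 74 71 66 82 188 185 186 186
239 195 196 195 196 138 60 62 65 66 66 68 71 68 73 71 73 72 66 90 185 180 181 183
240 195 196 195 196 137 61 61 65 63 67 70 71 72 73 70 71 73 69 103 188 183 187 186
241 195 195 195 192 150 63 61 63 63 68 72 71 73 75 74 70 72 70 139 189 191 190 192
```

```bash
python3 -m creep '0 0 -0.001 0 0; 0 0 -0.002 0 0;0 0 -0.002 0 0'; python3 -m creep '0 0 -0.001 0 0; 0 0 -0.002 0 0;0 0 -0.002 0 0'; python3 -m creep '0 0 -0.001 0 0; 0 0 -0.002 0 0;0 0 -0.002 0 0'
```

```text
t: 11.6
position: [0.5819, -0.1266, 0.068]
eef_rot: [3.142, 0.0, 0.235]
ft_force: [0.2, -0.5, -0.3]
gripper_width: -0.002
grasp_force: 0.0
t: 11.98
position: [0.5821, -0.1267, 0.0678]
eef_rot: [3.141, -0.0, 0.235]
ft_force: [-7.5, 1.5, 15.9]
gripper_width: 0.0
grasp_force: 7.9
t: 12.35
position: [0.5823, -0.1267, 0.0676]
eef_rot: [3.14, -0.001, 0.235]
ft_force: [-14.9, 1.5, 32.0]
gripper_width: -0.003
grasp_force: 16.1
```

Contact came at a reported z of 0.068, so the tips really sit about 24 mm higher than reported, and x-y is right. I'll back off, open, and grip 24 mm lower.

```bash
python3 -m creep '0 0 0.03 0 0; 0 0 0.06 0 0.0854; 0 0 0.06 0 0.0854; 0 0 0.06 0 0.0854; 0 0 0.06 0 0.0854; 0 0 0.06 0 0.0854; 0 0 0.06 0 0.0854'; python3 -m creep '0 0 -0.03 0 0.0854; 0 0 -0.06 0 0.0854; 0 0 -0.075 0 0.0854; 0 0 -0.086 0 0.0854;0 0 -0.086 0 0.07;0 0 -0.086 0 0.06;0 0 -0.086 0 0.055;0 0 -0.086 0 0.05'; python3 -m creep '0 0 0 0 0.046; 0 0 0 0 0.042;0 0 0 0 0.035;0 0 0 0 0.035;0 0 0 0 0.035'
python3 - <<'E'
from h import *
s=telemetry.state();print(s["position"],s["ft_force"],s["torque"],s["gripper_width"]*.0854)
e=cap("scene");np.save("/tmp/e0.npy",e["color"])
E
```

```text
t: 13.22
position: [0.5817, -0.1266, 0.1236]
eef_rot: [-3.141, 0.001, 0.235]
ft_force: [-0.2, -0.5, -1.3]
gripper_width: 0.997
grasp_force: 0.0
t: 14.22
position: [0.5822, -0.1267, 0.0385]
eef_rot: [3.141, -0.001, 0.235]
ft_force: [-0.1, -0.2, -1.1]
gripper_width: 0.586
grasp_force: 0.0
t: 14.85
position: [0.5821, -0.1256, 0.0387]
eef_rot: [-3.141, -0.001, 0.236]
ft_force: [-3.0, 3.6, 7.5]
gripper_width: 0.524
grasp_force: 60.4
[ 0.58210332 -0.12562339  0.03874614] [-2.95042461  3.64166145  7.51983633] [0.85769778 0.65509741 0.01173793] 0.04471103992307587
```

```bash
python3 -m creep '0 0 0 0.1 0.035; 0 0 0 0.2 0.035; 0 0 0 0.2 0.035'
python3 - <<'E'
from h import *
s=telemetry.state();print(s["position"],s["ft_force"],s["torque"],s["gripper_width"]*.0854,s["eef_rot"])
E
```

```text
t: 15.28
position: [0.5843, -0.125, 0.0389]
eef_rot: [3.141, -0.005, 0.437]
ft_force: [7.7, 5.0, -2.0]
gripper_width: 0.517
grasp_force: 62.8
[ 0.58432819 -0.12503241  0.03892221] [ 7.72816058  4.99477915 -2.01837994] [ 1.03601239 -1.78570242 -0.15876708] 0.04415857222189217 [ 3.14088258 -0.00528953  0.43720786]
```

```bash
python3 -m creep '0 0 0 0.1 0.035; 0 0 0 0.2 0.035; 0 0 0 0.3 0.035; 0 0 0 0.33 0.035; 0 0 0 0.33 0.035'
python3 - <<'E'
from h import *
s=telemetry.state();print(s["position"],s["ft_force"],s["torque"],s["gripper_width"]*.0854,s["eef_rot"])
E
python3 -m creep '0 0 0 0.33 0.06; 0 0 0 0.33 0.085; 0 0 0 0.33 0.085; 0 0 0 0.33 0.085;0 0 0 0.33 0.085; 0 0 0.05 0.2 0.085; 0 0 0.09 0 0.085; 0 0 0.09 -0.2 0.085;0 0 0.09 -0.2 0.085'
```

```text
t: 15.9
position: [0.5828, -0.1261, 0.0387]
eef_rot: [3.14, -0.002, 0.765]
ft_force: [1.9, 3.1, 3.4]
gripper_width: 0.522
grasp_force: 63.7
[ 0.58283347 -0.12613786  0.03868674] [1.89848598 3.12031506 3.4417446 ] [ 0.58550668 -0.49204518 -0.1389409 ] 0.04455528082261789 [ 3.14046648e+00 -1.76132766e-03  7.64904389e-01]
t: 17.02
position: [0.5819, -0.1266, 0.1283]
eef_rot: [3.141, -0.0, 0.564]
ft_force: [-0.6, 0.2, -0.4]
gripper_width: 0.993
grasp_force: 0.0
```

```bash
cat >> h.py <<'E'
def bar(d,c,r=.02):
    # white bar direction on a cap top around world point c, rectified to 0.5 mm/px at z=.095
    n=80; pts=np.array([[c[0]+(n/2-i)*.0005,c[1]+(n/2-j)*.0005,.095] for i,j in((0,0),(0,n),(n,n),(n,0))])
    src=np.array([proj(d,p) for p in pts],np.float32); dst=np.array([[0,0],[n,0],[n,n],[0,n]],np.float32)
    w=cv2.warpPerspective(d["color"],cv2.getPerspectiveTransform(src,dst),(n,n),flags=cv2.INTER_CUBIC).astype(float).mean(2)
    yy,xx=np.mgrid[:n,:n]; m=(w>(150 if True else 0))&((xx-n/2)**2+(yy-n/2)**2<(r/.0005)**2)
    X=np.c_[n/2-yy[m],n/2-xx[m]]; C=np.cov(X.T); v=np.linalg.eigh(C)[1][:,1]
    return m.sum(), X.mean(0)*.0005, (np.arctan2(v[1],v[0])+np.pi/2)%np.pi-np.pi/2
E
python3 - <<'E'
from h import *
s=telemetry.state();print(s["t"],s["position"])
d=cap("top");e=cap("scene")
for nm,c,c2 in(("A",(.5559,-.0099),(.549,-.0133)),("B",(.5835,-.1256),(.5755,-.1299))): print(nm,"top",bar(d,c),"scene",bar(e,c2))
E
```

```text
17.025 [ 0.5819354  -0.12658098  0.1283245 ]
A top (np.int64(715), array([-0.00025175,  0.00060979]), np.float64(0.24440144922836993)) scene (np.int64(1398), array([0.00207725, 0.00212554]), np.float64(0.2884019287172013))
B top (np.int64(0), array([nan, nan]), np.float64(nan)) scene (np.int64(1095), array([0.0021274 , 0.00181142]), np.float64(0.24957196359408007))
  avg = a.mean(axis, **keepdims_kw)
  ret = um.true_divide(
h.py:23: RuntimeWarning: Degrees of freedom <= 0 for slice
  X=np.c_[n/2-yy[m],n/2-xx[m]]; C=np.cov(X.T); v=np.linalg.eigh(C)[1][:,1]
  c *= np.true_divide(1, fact)
  c *= np.true_divide(1, fact)
h.py:24: RuntimeWarning: Mean of empty slice.
  return m.sum(), X.mean(0)*.0005, (np.arctan2(v[1],v[0])+np.pi/2)%np.pi-np.pi/2
```

Cap B (right) shows its bar unturned at 0.25 rad and resisted with about 0.15 N m, so it is the tight one. Moving to cap A.

```bash
python3 -m creep '-0.01 0.04 0 -0.15 0.0854; -0.02 0.08 0 -0.3 0.0854; -0.0277 0.1157 0 -0.33 0.0854; -0.0277 0.1157 0 -0.33 0.0854; -0.0277 0.1157 -0.03 -0.33 0.0854; -0.0277 0.1157 -0.06 -0.33 0.0854; -0.0277 0.1157 -0.078 -0.33 0.0854; -0.0277 0.1157 -0.089 -0.33 0.0854; -0.0277 0.1157 -0.089 -0.33 0.07; -0.0277 0.1157 -0.089 -0.33 0.06;-0.0277 0.1157 -0.089 -0.33 0.055;-0.0277 0.1157 -0.089 -0.33 0.05'; python3 -m creep '0 0 0 0 0.046; 0 0 0 0 0.042;0 0 0 0 0.035;0 0 0 0 0.035;0 0 0 0 0.035'; python3 -m creep '0 0 0 0.1 0.035; 0 0 0 0.2 0.035; 0 0 0 0.2 0.035'
python3 - <<'E'
from h import *
s=telemetry.state();print(s["position"],s["ft_force"],s["torque"],s["gripper_width"]*.0854)
E
```

```text
t: 18.62
position: [0.5545, -0.0109, 0.0395]
eef_rot: [3.141, -0.001, 0.235]
ft_force: [-0.6, 0.3, -0.1]
gripper_width: 0.588
grasp_force: 0.0
t: 19.25
position: [0.5543, -0.0089, 0.04]
eef_rot: [-3.14, -0.001, 0.236]
ft_force: [-4.6, 4.9, 8.9]
gripper_width: 0.521
grasp_force: 60.2
t: 19.62
position: [0.5543, -0.009, 0.04]
eef_rot: [-3.14, -0.001, 0.438]
ft_force: [-3.8, 5.4, 8.9]
gripper_width: 0.52
grasp_force: 60.1
[ 0.55429917 -0.00897576  0.03998843] [-3.79520601  5.38713812  8.90700146] [1.22941809 0.96166271 0.03610113] 0.044435781953979514
```

```bash
python3 -m creep '0 0 0 0.1 0.035; 0 0 0 0.2 0.035; 0 0 0 0.3 0.035; 0 0 0 0.34 0.035; 0 0 0 0.34 0.035; 0 0 0 0.34 0.06; 0 0 0 0.34 0.0854; 0 0 0 0.34 0.0854; 0 0 0 0.34 0.0854; 0 0 0 0.34 0.0854; 0 0 0.05 0.34 0.0854; 0 0 0.09 0.34 0.0854'
python3 -m creep '0.02 -0.06 0 0 0.0854; 0.02 -0.06 0 0 0.0854'
python3 - <<'E' 2>/dev/null
from h import *
s=telemetry.state();print(s["t"],s["position"],s["eef_rot"])
d=cap("top");e=cap("scene")
for nm,c,c2 in(("A",(.5559,-.0099),(.549,-.0133)),("B",(.5835,-.1256),(.5755,-.1299))): print(nm,"top",bar(d,c),"scene",bar(e,c2))
E
```

```text
t: 21.12
position: [0.5542, -0.0108, 0.1305]
eef_rot: [3.142, -0.0, 0.775]
ft_force: [1.1, -0.5, -0.6]
gripper_width: 1.0
grasp_force: 0.0
t: 21.38
position: [0.5748, -0.0767, 0.129]
eef_rot: [3.14, 0.001, 0.767]
ft_force: [-0.4, 0.7, -1.0]
gripper_width: 1.002
grasp_force: 0.0
21.375 [ 0.5748031  -0.07674316  0.12903027] [3.13955146e+00 1.21497729e-03 7.67471944e-01]
A top (np.int64(736), array([-0.00049389,  0.00036685]), np.float64(0.7844851274421027)) scene (np.int64(1384), array([0.00251879, 0.00160188]), np.float64(0.7672332384431448))
B top (np.int64(0), array([nan, nan]), np.float64(nan)) scene (np.int64(1113), array([0.0021478 , 0.00178032]), np.float64(0.2499742472142099))
```

Cap A turned from 0.24 to 0.78 rad and stayed there, and cap B is still at its start angle. Next is the pointer.

```bash
python3 -m creep '-0.04 -0.003 0 -0.18 0.0854; -0.0845 -0.006 0 -0.36 0.0854; -0.0845 -0.006 0 -0.541 0.0854; -0.0845 -0.006 0 -0.541 0.0854; -0.0845 -0.006 0 -0.541 0.0854'
python3 - <<'E' 2>/dev/null
from h import *
s=telemetry.state();print(s["t"],s["position"],s["eef_rot"])
E
```

```text
t: 22.1
position: [0.49, -0.0761, 0.129]
eef_rot: [-3.141, -0.0, 0.239]
ft_force: [0.4, -0.2, 0.1]
gripper_width: 1.004
grasp_force: 0.0
22.1 [ 0.48996704 -0.07610621  0.12899586] [-3.14131682e+00 -1.60087594e-04  2.39110715e-01]
```

```bash
python3 -m creep '0 0 -0.04 0 0.07; 0 0 -0.07 0 0.06; 0 0 -0.095 0 0.06; 0 0 -0.111 0 0.06; 0 0 -0.111 0 0.06'; python3 -m creep '0 0 0 0 0.04; 0 0 0 0 0.03; 0 0 0 0 0.02; 0 0 0 0 0.012; 0 0 0 0 0.012; 0 0 0 0 0.012'
```

```text
t: 22.72
position: [0.4892, -0.0765, 0.0172]
eef_rot: [-3.14, 0.002, 0.235]
ft_force: [-1.0, 0.2, 0.1]
gripper_width: 0.705
grasp_force: 0.0
t: 23.48
position: [0.4902, -0.077, 0.0188]
eef_rot: [3.141, -0.001, 0.234]
ft_force: [-1.8, 0.5, 6.7]
gripper_width: 0.221
grasp_force: 58.3
```

```bash
python3 -m creep '-0.0028 0.0117 0 0 0.012; -0.0058 0.0243 0 0 0.012; -0.0088 0.0369 0 0 0.012; -0.0107 0.0447 0 0 0.012; -0.0107 0.0447 0 0 0.012'; python3 -m creep '-0.0007 0.0029 0 0 0.012; -0.0012 0.0049 0 0 0.012; -0.0012 0.0049 0 0 0.012'
```

```text
t: 24.1
position: [0.4788, -0.0314, 0.0188]
eef_rot: [3.141, -0.0, 0.235]
ft_force: [-4.1, -0.3, 9.9]
gripper_width: 0.227
grasp_force: 59.4
t: 24.48
position: [0.478, -0.0279, 0.0188]
eef_rot: [3.14, -0.0, 0.234]
ft_force: [-2.4, -3.2, 8.6]
gripper_width: 0.22
grasp_force: 59.3
```

```bash
python3 -m creep '-0.0005 0.002 0 0 0.012; -0.0007 0.003 0 0 0.012; -0.0007 0.003 0 0 0.012';  python3 -m creep '-0.0003 0.0015 0 0 0.012; -0.0005 0.002 0 0 0.012; -0.0005 0.002 0 0 0.012'
```

```text
t: 24.85
position: [0.4779, -0.0278, 0.0188]
eef_rot: [3.137, -0.001, 0.232]
ft_force: [0.2, -13.5, 4.3]
gripper_width: 0.225
grasp_force: 59.0
t: 25.22
position: [0.4779, -0.0276, 0.0189]
eef_rot: [3.135, -0.001, 0.23]
ft_force: [4.8, -20.5, 0.6]
gripper_width: 0.228
grasp_force: 58.8
```

The pointer is hard against the stop: 20 N with no further movement. Releasing and retreating.

```bash
python3 -m creep '0 0 0 0 0.03; 0 0 0 0 0.06; 0 0 0 0 0.06; 0 0 0 0 0.06; 0 0 0.04 0 0.06; 0 0 0.09 0 0.06; 0 0 0.12 0 0.06; 0 -0.06 0.14 0 0.06; 0 -0.12 0.14 0 0.06; 0 -0.18 0.14 0 0.06; 0 -0.22 0.14 0 0.06; 0 -0.22 0.14 0 0.06'
python3 - <<'E' 2>/dev/null
from h import *
s=telemetry.state();print(s["t"],s["position"],s["ft_force"])
d=cap("top");e=cap("scene")
for nm,c in(("A",(.5559,-.0099)),("B",(.5835,-.1256))): print(nm,"top",bar(d,c))
# dark post-top region near expected place
u=np.array([-.2335,.972]); g=d["color"].mean(2)
for l in range(-60,71,5):
    q=np.array([.4902,-.0774])+u*(l/1000); p=proj(d,[*q,.074]); print(l,int(g[int(round(p[1])),int(round(p[0]))]),end="; ")
E
```

```text
t: 26.72
position: [0.4756, -0.2455, 0.1575]
eef_rot: [3.142, 0.001, 0.229]
ft_force: [-0.2, 0.9, -0.4]
gripper_width: 0.702
grasp_force: 0.0
26.725 [ 0.47562856 -0.24550873  0.15753045] [-0.18365959  0.86741444 -0.3935962 ]
A top (np.int64(556), array([-0.00063399,  0.00030126]), np.float64(0.7832062233219075))
B top (np.int64(533), array([0.00112946, 0.00012758]), np.float64(0.2534818483460892))
-60 100; -55 98; -50 98; -45 98; -40 97; -35 98; -30 96; -25 96; -20 98; -15 95; -10 97; -5 97; 0 98; 5 97; 10 98; 15 99; 20 97; 25 99; 30 99; 35 98; 40 90; 45 52; 50 51; 55 51; 60 33; 65 48; 70 92;
```

Cap A stays turned by 0.54 rad, cap B is back at its start, the post is at +51 mm (against the stop), and the robot is clear.

```bash
python3 -c "
from rig import job
print(job.finish_job())"
```

```text
the job is handed in; nothing more can be done
None
```

The left cap (seen from the robot) was the loose one: I left it turned about 31° anticlockwise, slid the pointer to the end stop in front of that bottle, and handed the job in with the robot clear; the right cap was tight and sprang back.

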